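File a warmed reagent cartridge into its packed rack row

ROBOT

A 7-joint arm with a two-finger parallel gripper is mounted at the origin on a cart in front of the work surface, level with it; the furniture and walls round the work are solid. World frame = base frame: x ahead of the robot, y to its left, z up, the work surface at z = 0. Lengths are in m, angles in rad, forces in N, time in s.
With the tool pointing down it reaches from about 0.35 to 0.775 m from the base axis. Payload 3.1 kg.
Tool frame: the origin (TCP) lies at the very end of the fingers, on their centre line; the grasp point (between the pads) lies 19 mm behind it; z points along the fingers, y is the line along which they close (so a half turn about z gives the same grasp; the last joint's range is limited). The gripper opens to 85 mm and grips with 20 to 120 N. Pads are 22 mm wide; open, the fingers measure 114 mm over their backs; the gripper's body (76 mm by 85 mm) begins 54 mm behind the grasp point. The pads swing forward as they close: fully open they stand 13 mm farther back than shut.
Start: joints at [-1.177, 0.311, 0.014, 1.512, -0.004, 1.319, -0.027], TCP at [0.232, 0.499, 0.231] pointing down, gripper open.
Joint ranges: [-2.7, 2.7], [-0.3, 1.91], [-1.27, 1.3], [0.12, 2.57], [-1.44, 4.58], [0.2, 2.03], [-3.05, 3.05]. Speed limits (rad/s): [2.79, 2.79, 3.14, 3.14, 3.14, 3.14, 3.14].

INTERFACE

Orientations are given as [roll, pitch, yaw] about the fixed x, y, z axes, in that order (R = Rz(yaw) Ry(pitch) Rx(roll)).
In Python, from station import env, optics, close_job gives the robot as it stands.
- The arm moves only by the tool drive_tool, never from a script. Its argument "rows" is a list of rows, each a list of 5 numbers: the gripper's target within -1 to 1 (shut at 1, half-way at 0, fully open at -1), then the shift along the tool's x, y, z in cm, then the turn about the tool's z in rad. In form: [[claw, x, y, z, twist], ...]. A call has 1 to 5 rows; each row is the pose to reach, as a shift and turn from the pose commanded when the call began, along the tool's axes at that moment; what a row does not reach only later rows make up. A row lasts 1/10 s, in which the tool goes at most 50 mm and 8.59 degrees, less where a joint would pass 70% of its speed; a pose out of reach is approached as far as the arm can. A call with a gripper value outside its range is refused whole. The fingers move at their own pace and stop on an object; the grip force is fixed at half the most. Time passes only in rows, so rows that repeat a pose let the fingers close. It gives the time, the measured TCP pose, the force, the opening and the grip force at its end, in the units of the state.
- env.get_obs(): the state, without advancing time (a new reading comes with each control period).
- optics.snapshot(name): name is "side" or "top" or "wrist"; returns a dict with "image" (480x640x3 uint8, blue, green, red), "intrinsics" (3x3 intrinsics, pixels), "k1" (the pictures are not rectified: a ray, as slopes to the right and down, at radius r is drawn at 1 + k1 r^2 times it, then the intrinsics apply), "rvec" (rotation vector, rad) and "tvec" (3), from world to camera coordinates, as OpenCV has them; the wrist camera has in their place "hand_eye" (4x4, takes a point from camera to tool coordinates, whose origin is the TCP and whose axes are the flange's). Camera axes: x right, y down, z forward; pixel columns grow to the right and rows downward; lengths in m; the calibration is good to about 2 mm. A picture is of the moment at which its call begins: read the wrist's pose just before it. There is no depth.
- close_job(): hands the job in; it is judged then, once.
The state is a dict: "time": time; "qpos": joint angles; "dq": joint speeds; "tau": joint torques, N m; "position": TCP position; "ee_rot": TCP orientation; "wrist_force": force on the tool from outside, world axes, zero at the start; "torque": the same for the moment, N m; "grip_width": finger opening in m; "gripper_force": force on a finger pad.
Only numpy, scipy, OpenCV 4.12 (cv2) and the standard library are available. Lean on these libraries where they do the work, as an engineer would, in place of code of your own. Each camera call takes 0.05 s, during which the arm holds its last target. There are 200 camera calls.

TASK

The reagent cartridge with the orange top has warmed up in its grey stand: draw it out by its broad faces, set it upright on the open worktop, let go and take it again by its narrow ends, because the packed row in the rack leaves no room for fingers on the faces. Push it straight down into the gap of the row, easing its neighbours apart without tipping any over, until it stands fully on the rack floor. Then slide the two slack blue bookends in so that all six cartridges stand upright and snug, and leave the other things on the bench where they are.

Things in the scene. Friction and masses are not known exactly. Their poses are not given: they have to be found in the camera images.
- cart_orange_mid (a point): white reagent cartridge with an ORANGE top, to be moved; loose, 0.09 to 0.18 kg; 50 mm wide (x axis), 26 mm thick (y axis), 80 mm tall (z axis); this point is its centre, 40 mm up. Broad faces look along +-y, flat narrow ends along +-x; alike both ways round. The foot is 12 mm thick, widening to 26 mm at 16 mm up, and stands by itself; the top 8 mm slope in to 14 mm thick.
- stand: grey warming stand, fixed, base 92 x 70 x 8 mm; origin at the centre of its underside. The cartridge stands on the base, its x along the stand's x. Cheeks as tall as it (to 88 mm) cover its narrow ends with 2.5 mm of play, their 42 mm flanges guide its faces near the ends, so the ends cannot be gripped here; its broad faces are free over the middle 42 mm, with nothing beside them. It comes out straight up.
- rack: light grey cartridge rack, fixed, 82 mm (x) x 250 mm (y); origin at the centre of its underside; the row runs along y, cartridges standing with their x along the rack's x, centres at x = 0, on a floor 6 mm above the origin. Along each side a round rail, top 27 mm above the origin, inner faces 27.5 mm from x = 0.
- rack_gap (a point): point on the rack floor at the nominal middle of the gap, axes as the rack. Two cartridges stand towards +y, three towards -y, with about 17 mm between the groups; their sloping shoulders widen the mouth to about 29 mm. Pressed straight down there, the orange cartridge wedges both groups apart and needs less than 20 N.
- bookend_left_face (a point): the blue bookend at the row's +y end: a plate 50 mm wide, 4 mm thick, standing from the rack floor to 76 mm above the rack's origin, with a 3 mm thick foot 19 mm long behind it; point on the face towards the row, 38 mm above the rack's origin, axes as the rack. It slides on the rails along the row with about 1.5 N of friction and stays where it is left; at first 8 to 13 mm clear of the row.
- bookend_right_face (a point): the same bookend at the row's -y end, mirrored; point on its face towards the row. Row snug: six cartridges of 26 mm leave 156 mm between the two faces.
- cart_blue_mid (a point): upright reagent cartridge with a blue top, same size and shape as the orange one, one of the five in the row; point at its centre, half-way up; axes as for the orange one
- cart_green_mid (a point): upright reagent cartridge with a green top, same size and shape as the orange one, one of the five in the row; point at its centre, half-way up; axes as for the orange one
- cart_yellow_mid (a point): upright reagent cartridge with a yellow top, same size and shape as the orange one, one of the five in the row; point at its centre, half-way up; axes as for the orange one
- cart_purple_mid (a point): upright reagent cartridge with a purple top, same size and shape as the orange one, one of the five in the row; point at its centre, half-way up; axes as for the orange one
- cart_grey_mid (a point): upright reagent cartridge with a grey top, same size and shape as the orange one, one of the five in the row; point at its centre, half-way up; axes as for the orange one
- dropper_red_mid (a point): bystander: white dropper bottle with a red cap, diameter 27 mm, 63 mm tall, standing loose; point 30 mm up its axis
- dropper_blue_mid (a point): bystander: white dropper bottle with a blue cap, diameter 27 mm, 63 mm tall, standing loose; point 30 mm up its axis
- timer_mid (a point): bystander: white bench timer lying loose, 66 x 58 x 20 mm; point 10 mm up at its centre
- slides_mid (a point): bystander: blue and white box of slides lying loose, 52 x 78 x 24 mm; point at its centre

How it is judged:
By the outcome, as a careful person would: the job done as asked, in the order asked, and still so for the second after the job is handed in, with the robot touching nothing.
It also fails if it takes over 72 s, if anything falls off the work surface, if the arm or the gripper's body presses on something with over 40 N, if the wrist force passes 120 N, or if a joint passes its speed limit or range.

## Working session

There is one attempt and no reset: what is moved stays moved. The work goes in short steps, Python scripts to look and compute and a tool call to move; the robot and the scene stay as the last step left them, time stands still between calls to the robot, and variables do not carry over. Pictures are saved under pics/ and viewed, at most 14 in all, crops included, and the job is handed in when it is done.

Besides the shell and the picture viewer there is one more tool, called by a JSON object that holds its "op" and its "data". drive_tool: Moves the arm, as the interface text tells. Its arguments: {"type":"object","properties":{"rows":{"type":"array","items":{"type":"array","items":{"type":"number"}}}},"required":["rows"]}

```bash
mkdir -p pics; cat > h.py <<'E'
import numpy as np, cv2
from station import env, optics, close_job
from scipy.spatial.transform import Rotation as R
def snap(n):
    o=env.get_obs(); s=optics.snapshot(n)
    if n=='wrist':
        T=np.eye(4); T[:3,:3]=R.from_euler('xyz',o['ee_rot']).as_matrix(); T[:3,3]=o['position']
        M=T@np.array(s['hand_eye'])
    else:
        W=np.eye(4); W[:3,:3]=cv2.Rodrigues(np.array(s['rvec'],float))[0]; W[:3,3]=np.ravel(s['tvec']); M=np.linalg.inv(W)
    s['M']=M; return s
def ray(s,uv):
    K=np.array(s['intrinsics']); d=np.array([s['k1'],0,0,0,0],float)
    p=cv2.undistortPoints(np.array(uv,float).reshape(-1,1,2),K,d).reshape(-1,2)
    return s['M'][:3,3], np.c_[p,np.ones(len(p))]@s['M'][:3,:3].T
def onz(s,uv,z):
    c,d=ray(s,uv); return c+d*((z-c[2])/d[:,2])[:,None]
def proj(s,P):
    W=np.linalg.inv(s['M']); P=np.atleast_2d(P)
    return cv2.projectPoints(np.array(P,float),cv2.Rodrigues(W[:3,:3])[0],W[:3,3],np.array(s['intrinsics'],float),np.array([s['k1'],0,0,0,0],float))[0].reshape(-1,2)
E
python3 - <<'E'
from h import *
o=env.get_obs(); print({k:np.round(v,3) for k,v in o.items()})
for n in('side','top','wrist'):
    s=snap(n); cv2.imwrite(f'pics/{n}0.png',s['image']); print(n,s['M'].round(3).tolist(),np.array(s['intrinsics']).round(0).tolist(),s['k1'])
E
```

```text
{'time': np.float64(0.0), 'qpos': array([-1.177,  0.312,  0.014,  1.513, -0.004,  1.319, -0.027]), 'dq': array([-0.001, -0.002, -0.001, -0.002,  0.   ,  0.003,  0.   ]), 'tau': array([ 0.0000e+00, -3.7991e+01,  1.4600e-01, -2.3059e+01,  1.2000e-02,
        1.4000e-02, -0.0000e+00]), 'position': array([0.232, 0.498, 0.23 ]), 'ee_rot': array([-3.139,  0.   ,  2.706]), 'wrist_force': array([-0.116,  0.161, -0.317]), 'torque': array([ 0.025, -0.015, -0.057]), 'gripper_force': np.float64(0.0), 'grip_width': np.float64(0.085)}
side [[-0.903, -0.282, 0.324, 0.083], [-0.43, 0.625, -0.652, 0.844], [-0.018, -0.728, -0.685, 0.924], [0.0, 0.0, 0.0, 1.0]] [[559.0, 0.0, 325.0], [0.0, 559.0, 237.0], [0.0, 0.0, 1.0]] -0.17943006955357643
top [[-0.011, -0.994, 0.111, 0.39], [-0.999, 0.015, 0.031, -0.002], [-0.033, -0.111, -0.993, 1.14], [0.0, 0.0, 0.0, 1.0]] [[469.0, 0.0, 322.0], [0.0, 469.0, 240.0], [0.0, 0.0, 1.0]] 0.03204399718982437
wrist [[0.422, 0.865, 0.27, 0.162], [0.906, -0.402, -0.129, 0.531], [-0.003, 0.299, -0.954, 0.373], [0.0, 0.0, 0.0, 1.0]] [[333.0, 0.0, 319.0], [0.0, 333.0, 243.0], [0.0, 0.0, 1.0]] -0.0008737560957726786
```

View pics/top0.png

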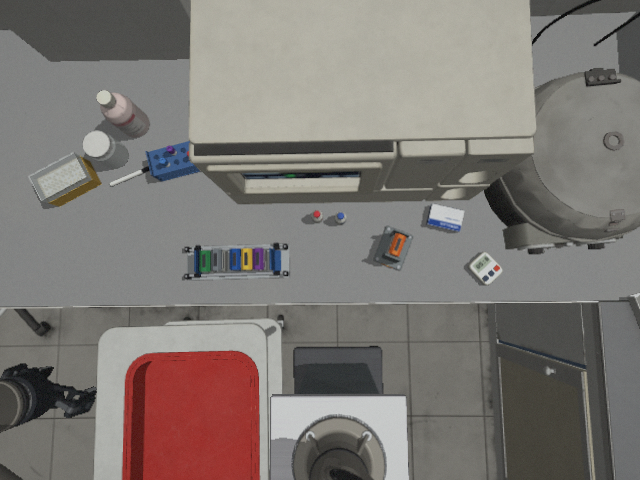

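View pics/side0.png

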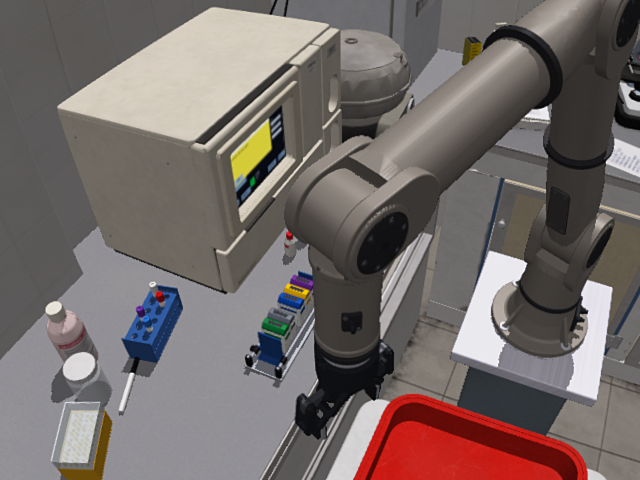

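Top view shows the rack at about (236,261), with the left bookend at (196,261) and the right one at (275,261). The gap is near (227,261), the stand with the orange cartridge is at (397,246), the droppers at (317,215) and (341,217), the slides at (445,217) and the timer at (486,267). The side view confirms the row but hides the stand.

```bash
python3 - <<'E'
from h import *
s=snap('top'); im=s['image']; hsv=cv2.cvtColor(im,cv2.COLOR_BGR2HSV)
roi=np.zeros(im.shape[:2],np.uint8); roi[222:275,370:415]=1
m=cv2.inRange(hsv,(5,150,120),(20,255,255))*roi
c=max(cv2.findContours(m,0,2)[0],key=cv2.contourArea)
r=cv2.minAreaRect(c);b=cv2.boxPoints(r);P=onz(s,b,.085);print('orange',r,onz(s,[r[0]],.086)[0].round(3),P.round(3).tolist())
for n,uv,z in[('gap',(227,261),.05),('L',(196,261),.076),('R',(275,261),.076),('droppers',(317,215),.06),('db',(341,217),.06),('slides',(445,217),.024),('timer',(486,267),.02),('rack c',[(185,246),(185,279),(288,244),(288,277)],.02),('edge',(300,303),0)]:
    print(n,onz(s,uv,z).round(3).tolist())
x=cv2.resize(im[195:300,170:330],None,fx=5,fy=5,interpolation=2);cv2.imwrite('pics/c1.png',x)
E
```

```text
orange ((396.9349365234375, 244.0562286376953), (10.69230842590332, 21.692310333251953), 22.61986541748047) [ 0.497 -0.138  0.086] [[0.479, -0.117, 0.085], [0.524, -0.137, 0.085], [0.514, -0.159, 0.085], [0.469, -0.139, 0.085]]
gap [[0.466, 0.255, 0.05]]
L [[0.465, 0.32, 0.076]]
R [[0.463, 0.138, 0.076]]
droppers [[0.57, 0.042, 0.06]]
db [[0.564, -0.014, 0.06]]
slides [[0.566, -0.262, 0.024]]
timer [[0.446, -0.353, 0.02]]
rack c [[0.506, 0.364, 0.02], [0.426, 0.362, 0.02], [0.507, 0.114, 0.02], [0.428, 0.115, 0.02]]
edge [[0.366, 0.088, 0.0]]
```

View pics/c1.png

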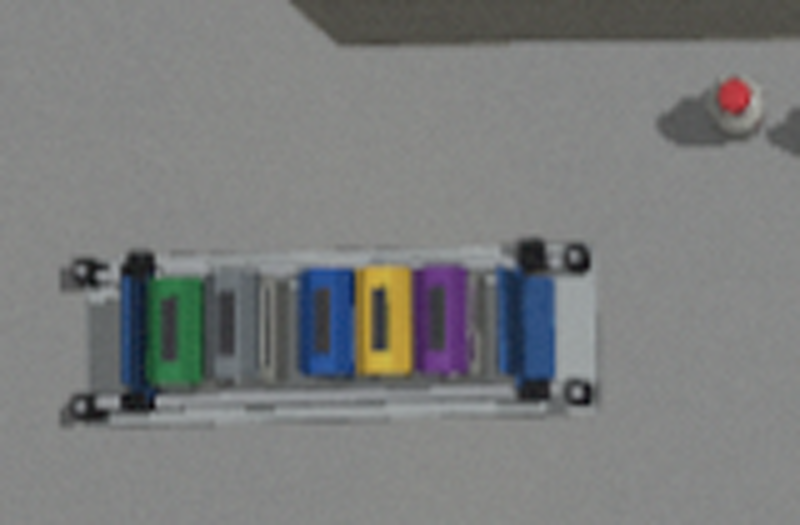

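The crop shows the gap centred near crop pixel (277,320), which is (225,259) in the top image. The row is nearly parallel to world y. The tool yaw already suits the orange cartridge's broad faces, so I'm moving over the stand.

{"op": "drive_tool", "data": {"rows": [[-1, -17, -15.5, 0, 0], [-1, -17, -15.5, 0, 0], [-1, -17, -15.5, 0, 0], [-1, -17, -15.5, 0, 0], [-1, -17, -15.5, 0, 0]]}}

```text
time: 0.7
position: [0.3224, 0.282, 0.2313]
ee_rot: [-3.141, 0.001, 2.701]
wrist_force: [0.9, 1.6, -0.4]
grip_width: 0.0852
gripper_force: 0.0
```

{"op": "drive_tool", "data": {"rows": [[-1, -17, -15.5, 0, 0], [-1, -17, -15.5, 0, 0], [-1, -17, -15.5, 0, 0], [-1, -17, -15.5, 0, 0], [-1, -17, -15.5, 0, 0]]}}

```text
time: 1.2
position: [0.4104, 0.0696, 0.2316]
ee_rot: [-3.141, 0.001, 2.7]
wrist_force: [0.2, -0.1, -0.2]
grip_width: 0.0851
gripper_force: 0.0
```

{"op": "drive_tool", "data": {"rows": [[-1, -17, -15.5, 0, 0], [-1, -17, -15.5, 0, 0], [-1, -17, -15.5, 0, 0], [-1, -17, -15.5, 0, 0], [-1, -17, -15.5, 0, 0]]}}

```text
time: 1.7
position: [0.4985, -0.1429, 0.2314]
ee_rot: [-3.139, 0.002, 2.701]
wrist_force: [-0.2, 0.4, 0.7]
grip_width: 0.0855
gripper_force: 0.0
```

```bash
cat >> h.py <<'E'
def go(x,y,z,yaw=None):
    o=env.get_obs(); Rm=R.from_euler('xyz',o['ee_rot']).as_matrix()
    d=Rm.T@(np.array([x,y,z])-o['position'])*100
    t=0 if yaw is None else -((yaw-o['ee_rot'][2]+np.pi/2)%np.pi-np.pi/2)
    print('move cm',d.round(2),'twist',round(t,3))
def rects(s,lo,hi,z,n=1,minA=60,roi=None):
    m=cv2.inRange(cv2.cvtColor(s['image'],cv2.COLOR_BGR2HSV),lo,hi)
    out=[]
    for c in sorted(cv2.findContours(m,0,2)[0],key=cv2.contourArea)[::-1][:n]:
        if cv2.contourArea(c)<minA: continue
        P=onz(s,c.reshape(-1,2),z)[:,:2]; r=cv2.minAreaRect((P*1000).astype(np.float32)); b=cv2.boxPoints(r)
        e=[b[1]-b[0],b[2]-b[1]]; l=max(e,key=np.linalg.norm)
        out.append((np.array(r[0]).round(1),np.array(r[1]).round(1),round(float(np.degrees(np.arctan2(l[1],l[0])))%180,1), np.mean(c.reshape(-1,2),0).round(0)))
    return out
E
python3 - <<'E'
from h import *
o=env.get_obs();print(o['time'],o['position'].round(4),o['ee_rot'].round(4))
s=snap('wrist');cv2.imwrite('pics/w1.png',s['image'])
for z in(.088,.080):print(rects(s,(5,150,100),(20,255,255),z,3))
E
```

```text
1.7 [ 0.4985 -0.1429  0.2314] [-3.1393e+00  1.6000e-03  2.7013e+00]
[(array([ 495.9, -138.5]), array([24.6, 50.3]), 157.4, array([324., 229.])), (array([ 441. , -325.6]), array([9.3, 9.8]), 131.6, array([112., 257.]))]
[(array([ 497.8, -139.3]), array([25.3, 51.7]), 157.4, array([324., 229.])), (array([ 441.4, -331.6]), array([ 9.5, 10. ]), 131.6, array([112., 257.]))]
```

View pics/w1.png

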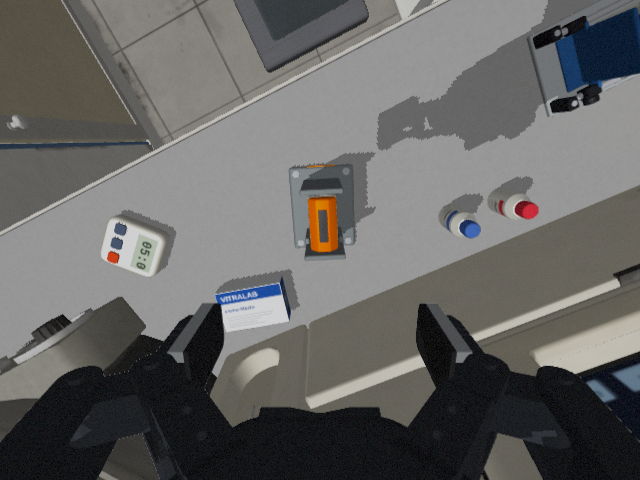

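The wrist view shows the orange top at (324,229) with both faces free, and it needs about 0.046 rad of yaw. I'll go down part way and re-measure.

{"op": "drive_tool", "data": {"rows": [[-1, 0.3, 0.3, 0, -0.046], [-1, 0.3, 0.3, 4, -0.046], [-1, 0.3, 0.3, 8, -0.046], [-1, 0.3, 0.3, 8, -0.046]]}}

```text
time: 2.15
position: [0.492, -0.132, 0.1462]
ee_rot: [-3.14, -0.013, 2.752]
wrist_force: [-1.6, 0.9, -0.2]
grip_width: 0.0855
gripper_force: 0.0
```

```bash
python3 - <<'E'
from h import *
o=env.get_obs();print(o['time'],o['position'].round(4),o['ee_rot'].round(4))
s=snap('wrist');cv2.imwrite('pics/w2.png',s['image'])
for z in(.088,.080):print(rects(s,(5,150,100),(20,255,255),z,1))
go(.497,-.139,.041,2.747)
E
```

```text
2.15 [ 0.492  -0.132   0.1462] [-3.1395 -0.0126  2.7522]
[(array([ 494.9, -138.2]), array([24.1, 51. ]), 158.2, array([312., 284.]))]
[(array([ 497.8, -139.6]), array([25., 53.]), 158.2, array([312., 284.]))]
move cm [-0.54 -0.44 10.82] twist 0.005
```

{"op": "drive_tool", "data": {"rows": [[-1, 0, 0, 0, 0], [-1, 0, 0, 0, 0]]}}

```text
time: 2.4
position: [0.4986, -0.1348, 0.1537]
ee_rot: [3.141, 0.005, 2.752]
wrist_force: [0.6, 0.2, 0.7]
grip_width: 0.0857
gripper_force: 0.0
```

```bash
python3 - <<'E'
from h import *
o=env.get_obs();print(o['time'],o['position'].round(4),o['ee_rot'].round(4))
s=snap('wrist')
for z in(.088,.080):print(rects(s,(5,150,100),(20,255,255),z,1))
go(.497,-.139,.041,2.747)
E
```

```text
2.4 [ 0.4986 -0.1348  0.1537] [3.1407 0.0046 2.752 ]
[(array([ 495.5, -138.2]), array([24.4, 50.3]), 157.6, array([314., 271.]))]
[(array([ 498.1, -139.5]), array([25.3, 52.2]), 157.6, array([314., 271.]))]
move cm [ 0.03 -0.47 11.26] twist 0.005
```

{"op": "drive_tool", "data": {"rows": [[-1, 0, -0.3, 3.5, 0], [-1, 0, -0.3, 7, 0], [-1, 0, -0.3, 10, 0], [-1, 0, -0.3, 11.2, 0], [-1, 0, -0.3, 11.2, 0]]}}

```text
time: 2.95
position: [0.4952, -0.1367, 0.0388]
ee_rot: [-3.141, -0.002, 2.752]
wrist_force: [0.2, 0.1, 0.5]
grip_width: 0.0855
gripper_force: 0.0
```

{"op": "drive_tool", "data": {"rows": [[-1, 0, 0, 0, 0], [-1, 0, 0, 0, 0]]}}

```text
time: 3.15
position: [0.4975, -0.1375, 0.0413]
ee_rot: [3.141, 0.004, 2.752]
wrist_force: [0.4, -0.0, 0.3]
grip_width: 0.0855
gripper_force: 0.0
```

```bash
python3 - <<'E'
from h import *
o=env.get_obs();print(o['time'],o['position'].round(4),o['ee_rot'].round(4))
go(.497,-.139,.041,2.747)
E
```

```text
3.15 [ 0.4975 -0.1375  0.0413] [3.1407 0.0041 2.7519]
move cm [-0.01 -0.15  0.03] twist 0.005
```

Small centring correction, then close.

{"op": "drive_tool", "data": {"rows": [[-1, 0, -0.1, 0, 0], [1, 0, -0.1, 0, 0], [1, 0, -0.1, 0, 0], [1, 0, -0.1, 0, 0], [1, 0, -0.1, 0, 0]]}}

```text
time: 3.65
position: [0.4953, -0.1379, 0.0393]
ee_rot: [3.141, 0.0, 2.752]
wrist_force: [0.5, 0.4, 0.6]
grip_width: 0.0283
gripper_force: 0.0
```

{"op": "drive_tool", "data": {"rows": [[1, 0, 0, 0, 0], [1, 0, 0, 0, 0], [1, 0, 0, 0, 0]]}}

```text
time: 3.95
position: [0.4955, -0.1379, 0.0394]
ee_rot: [3.142, 0.0, 2.752]
wrist_force: [0.3, -1.0, 1.1]
grip_width: 0.0251
gripper_force: 58.9
```

{"op": "drive_tool", "data": {"rows": [[1, 0, 0, -2, 0], [1, 0, 0, -5, 0], [1, 0, 0, -8.5, 0], [1, 0, 0, -11, 0], [1, 0, 0, -11, 0]]}}

```text
time: 4.45
position: [0.4978, -0.139, 0.1528]
ee_rot: [3.14, 0.007, 2.752]
wrist_force: [0.3, -0.5, -1.5]
grip_width: 0.0254
gripper_force: 58.9
```

{"op": "drive_tool", "data": {"rows": [[1, 2, 2.6, 0, -0.1], [1, 5, 6.4, 0, -0.2], [1, 8, 10.3, 0, -0.3], [1, 10.2, 12.9, 0, -0.39], [1, 10.2, 12.9, 0, -0.39]]}}

```text
time: 4.95
position: [0.4468, 0.0267, 0.1475]
ee_rot: [3.138, -0.005, -3.129]
wrist_force: [-0.5, 0.2, -1.1]
grip_width: 0.0253
gripper_force: 59.2
```

{"op": "drive_tool", "data": {"rows": [[1, 0, 0, 0, 0], [1, 0, 0, 0, 0], [1, 0, 0, 0, 0]]}}

```text
time: 5.25
position: [0.45, 0.0185, 0.149]
ee_rot: [-3.141, -0.0, 3.139]
wrist_force: [0.3, 0.2, -1.7]
grip_width: 0.0255
gripper_force: 59.1
```

```bash
python3 - <<'E'
from h import *
o=env.get_obs();print(o['time'],o['position'].round(4),o['ee_rot'].round(4),o['grip_width'])
s=snap('side');s2=snap('wrist');cv2.imwrite('pics/p3.png',np.hstack([s2['image'],s['image']])[::2,::2])
go(.45,.02,.0314,np.pi)
E
```

```text
5.25 [0.45   0.0185 0.149 ] [-3.1407e+00 -4.0000e-04  3.1386e+00] 0.025480229515961475
move cm [1.000e-02 1.200e-01 1.177e+01] twist -0.003
```

View pics/p3.png

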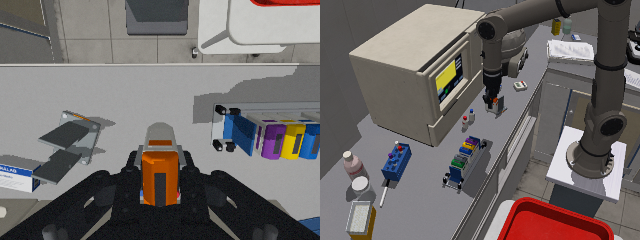

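The cartridge is held between the pads at about (160,175) in the left half of the picture, clear of the stand. Now lowering.

{"op": "drive_tool", "data": {"rows": [[1, 0, 0, 3, 0], [1, 0, 0, 6.5, 0], [1, 0, 0, 9.5, 0], [1, 0, 0, 11, 0], [1, 0, 0, 11.4, 0]]}}

```text
time: 5.85
position: [0.4483, 0.0193, 0.0334]
ee_rot: [-3.14, -0.004, 3.14]
wrist_force: [0.5, -0.8, -0.6]
grip_width: 0.0253
gripper_force: 59.2
```

{"op": "drive_tool", "data": {"rows": [[1, 0, 0, 0.1, 0], [1, 0, 0, 0.2, 0], [1, 0, 0, 0.2, 0], [1, 0, 0, 0.2, 0]]}}

```text
time: 6.25
position: [0.4508, 0.0203, 0.0341]
ee_rot: [3.141, 0.002, -3.141]
wrist_force: [0.5, -1.7, -0.7]
grip_width: 0.0254
gripper_force: 59.2
```

{"op": "drive_tool", "data": {"rows": [[1, 0, 0, 0.1, 0], [1, 0, 0, 0.1, 0], [1, 0, 0, 0.2, 0], [1, 0, 0, 0.2, 0]]}}

```text
time: 6.65
position: [0.4502, 0.0202, 0.0314]
ee_rot: [3.141, 0.001, -3.141]
wrist_force: [0.8, 0.1, 0.2]
grip_width: 0.0252
gripper_force: 59.4
```

{"op": "drive_tool", "data": {"rows": [[1, 0, 0, 0.05, 0], [1, 0, 0, 0.1, 0], [1, 0, 0, 0.1, 0]]}}

```text
time: 6.95
position: [0.4502, 0.0203, 0.0314]
ee_rot: [3.141, 0.0, -3.141]
wrist_force: [-2.2, -0.5, 10.2]
grip_width: 0.0253
gripper_force: 60.6
```

On the table. Release and rise.

{"op": "drive_tool", "data": {"rows": [[1, 0, 0, -0.07, 0], [0.2, 0, 0, -0.07, 0], [-1, 0, 0, -0.07, 0], [-1, 0, 0, -0.07, 0], [-1, 0, 0, -0.07, 0]]}}

```text
time: 7.45
position: [0.4498, 0.0202, 0.0308]
ee_rot: [-3.141, -0.0, -3.141]
wrist_force: [-0.5, -0.2, -0.1]
grip_width: 0.0763
gripper_force: 0.0
```

{"op": "drive_tool", "data": {"rows": [[-1, 0, 0, 0, 0], [-1, 0, 0, 0, 0], [-1, 0, 0, 0, 0]]}}

```text
time: 7.75
position: [0.4499, 0.0202, 0.031]
ee_rot: [-3.142, 0.0, -3.141]
wrist_force: [-0.4, 0.2, -1.0]
grip_width: 0.0854
gripper_force: 0.0
```

{"op": "drive_tool", "data": {"rows": [[-1, 0, 0, -2, 0], [-1, 0, 0, -6, 0], [-1, 0, 0, -10, 0], [-1, 0, 0, -12, 0], [-1, 0, 0, -12, 0]]}}

```text
time: 8.25
position: [0.4528, 0.0203, 0.1543]
ee_rot: [3.14, 0.008, -3.141]
wrist_force: [0.6, 0.7, 0.0]
grip_width: 0.0855
gripper_force: 0.0
```

```bash
python3 - <<'E'
from h import *
o=env.get_obs();print(o['time'],o['position'].round(4),o['ee_rot'].round(4),o['grip_width'],o['qpos'].round(2))
s2=snap('wrist');print(rects(s2,(5,150,100),(20,255,255),.08,1),rects(s2,(5,150,100),(20,255,255),.072,1))
E
```

```text
8.25 [0.4528 0.0203 0.1543] [ 3.1399  0.0078 -3.1413] 0.08552714740305944 [-0.5   0.18  0.48  1.9  -0.1   1.07  1.59]
[(array([450.6,  20.6]), array([24. , 49.7]), 179.6, array([322., 264.]))] [(array([453.4,  20.7]), array([24.9, 51.6]), 179.6, array([322., 264.]))]
```

{"op": "drive_tool", "data": {"rows": [[-1, 0, 0, 0, 0.1], [-1, 0, 0, 0, 0.25], [-1, 0, 0, 0, 0.39], [-1, 0, 0, 0, 0.53], [-1, 0, 0, 0, 0.67]]}}

```text
time: 8.8
position: [0.4484, 0.0201, 0.1492]
ee_rot: [-3.139, -0.002, 2.466]
wrist_force: [-0.6, -0.4, 0.1]
grip_width: 0.0854
gripper_force: 0.0
```

{"op": "drive_tool", "data": {"rows": [[-1, 0, 0, 0, 0.14], [-1, 0, 0, 0, 0.28], [-1, 0, 0, 0, 0.42], [-1, 0, 0, 0, 0.56], [-1, 0, 0, 0, 0.7]]}}

```text
time: 9.3
position: [0.4484, 0.0201, 0.1492]
ee_rot: [-3.138, 0.0, 1.766]
wrist_force: [0.9, -0.2, -0.0]
grip_width: 0.0857
gripper_force: 0.0
```

{"op": "drive_tool", "data": {"rows": [[-1, 0, 0, 0, 0.13], [-1, 0, 0, 0, 0.2], [-1, 0, 0, 0, 0.2], [-1, 0, 0, 0, 0.2]]}}

```text
time: 9.7
position: [0.449, 0.0202, 0.1499]
ee_rot: [-3.139, 0.001, 1.573]
wrist_force: [0.1, -0.3, 0.1]
grip_width: 0.0855
gripper_force: 0.0
```

```bash
python3 - <<'E'
from h import *
o=env.get_obs();print(o['time'],o['position'].round(4),o['ee_rot'].round(4),o['grip_width'],o['qpos'].round(2))
s2=snap('wrist');print(rects(s2,(5,150,100),(20,255,255),.08,1),rects(s2,(5,150,100),(20,255,255),.072,1))
go(.451,.0205,.042,np.pi/2)
E
```

```text
9.7 [0.449  0.0202 0.1499] [-3.1392e+00  7.0000e-04  1.5734e+00] 0.08546027016082279 [-0.68  0.2   0.69  1.91 -0.14  1.08  0.07]
[(array([452.1,  23.9]), array([48.3, 24.3]), 0.2, array([333., 251.]))] [(array([452.3,  21.2]), array([50.1, 25.2]), 0.2, array([333., 251.]))]
move cm [ 0.04  0.2  10.82] twist 0.002
```

{"op": "drive_tool", "data": {"rows": [[-1, 0, 0.1, 3, 0], [-1, 0, 0.1, 6.5, 0], [-1, 0, 0.1, 9.5, 0], [-1, 0, 0.1, 10.8, 0], [-1, 0, 0.1, 10.8, 0]]}}

```text
time: 10.25
position: [0.4491, 0.0199, 0.0414]
ee_rot: [-3.137, 0.001, 1.572]
wrist_force: [-0.0, -0.5, -0.1]
grip_width: 0.0852
gripper_force: 0.0
```

{"op": "drive_tool", "data": {"rows": [[-1, 0, 0, 0, 0], [-1, 0, 0, 0, 0], [1, 0, 0, 0, 0], [1, 0, 0, 0, 0], [1, 0, 0, 0, 0]]}}

```text
time: 10.75
position: [0.4517, 0.0203, 0.0439]
ee_rot: [3.14, -0.001, 1.572]
wrist_force: [-0.0, 0.4, 2.0]
grip_width: 0.0493
gripper_force: 61.4
```

{"op": "drive_tool", "data": {"rows": [[1, 0, 0, 0, 0], [1, 0, 0, 0, 0], [1, 0, 0, 0, 0], [1, 0, 0, 0, 0]]}}

```text
time: 11.15
position: [0.4517, 0.0204, 0.0438]
ee_rot: [3.14, -0.001, 1.572]
wrist_force: [-1.0, 0.4, 6.3]
grip_width: 0.0492
gripper_force: 61.7
```

Gripped by the ends (49 mm). Lifting and moving toward the rack for a look.

{"op": "drive_tool", "data": {"rows": [[1, 0, 0, -2, 0], [1, 0, 0, -6, 0], [1, 0, 0, -10, 0], [1, 0, 0, -13, 0], [1, 0, 0, -13, 0]]}}

```text
time: 11.65
position: [0.4543, 0.0202, 0.177]
ee_rot: [3.132, -0.002, 1.572]
wrist_force: [0.3, 0.4, -0.5]
grip_width: 0.0494
gripper_force: 62.5
```

{"op": "drive_tool", "data": {"rows": [[1, 3, 0, 0, 0], [1, 7, 0, 0, 0], [1, 11, 0, 0, 0], [1, 13, 0, 0, 0], [1, 13, 0, 0, 0]]}}

```text
time: 12.15
position: [0.4491, 0.1544, 0.1713]
ee_rot: [-3.139, -0.0, 1.579]
wrist_force: [-0.0, -1.2, -0.2]
grip_width: 0.0495
gripper_force: 62.5
```

{"op": "drive_tool", "data": {"rows": [[1, 0, 0, 0, 0], [1, 0, 0, 0, 0], [1, 0, 0, 0, 0]]}}

```text
time: 12.45
position: [0.4508, 0.1483, 0.1728]
ee_rot: [-3.141, 0.001, 1.569]
wrist_force: [0.7, 0.5, -1.0]
grip_width: 0.0492
gripper_force: 62.5
```

```bash
python3 - <<'E'
from h import *
o=env.get_obs();print(o['time'],o['position'].round(4),o['ee_rot'].round(4),o['grip_width'],o['wrist_force'].round(1))
s=snap('wrist');cv2.imwrite('pics/w4.png',s['image'])
for n,lo,hi in[('g',(50,80,40),(80,255,255)),('b',(100,120,40),(125,255,255)),('y',(20,120,80),(35,255,255)),('p',(130,80,40),(160,255,255))]:
    for q in rects(s,lo,hi,.082,3,300):print(n,*q)
E
```

```text
12.45 [0.4508 0.1483 0.1728] [-3.1411e+00  6.0000e-04  1.5687e+00] 0.049161422797392974 [ 0.7  0.5 -1. ]
g [465.8 294.7] [19.4 49.5] 179.9 [339.  23.]
b [468.8 230.2] [48.9 24.4] 1.3 [352. 131.]
b [467.  158.5] [14.4 50.6] 179.9 [344. 235.]
b [641.  290.3] [ 8.4 30.4] 105.9 [630.  46.]
y [469.1 204.5] [24.3 49.6] 179.9 [356. 172.]
p [469.2 178.7] [24.5 49. ] 179.9 [358. 208.]
```

View pics/w4.png

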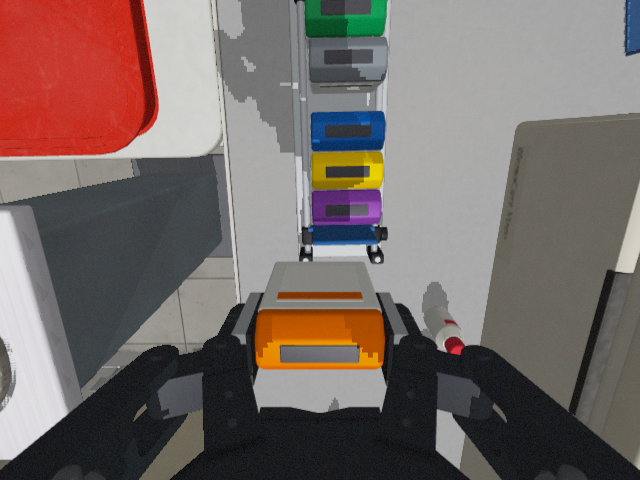

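The wrist view shows green (345,15), grey (347,60), gap at about rows 85–112, blue (348,131), yellow (347,172), purple (347,208), and the right bookend at (344,235). The orange cartridge is held level. I'll move so the camera is over the gap.

{"op": "drive_tool", "data": {"rows": [[1, 0.7, 0.6, 0.8, -0.008], [1, 1.5, 1.2, 1.6, -0.008], [1, 2.2, 1.75, 2.2, -0.008], [1, 2.2, 1.75, 2.2, -0.008], [1, 2.2, 1.75, 2.2, -0.008]]}}

```text
time: 13.0
position: [0.4681, 0.1723, 0.1504]
ee_rot: [-3.141, 0.001, 1.58]
wrist_force: [-0.0, -0.0, -0.8]
grip_width: 0.0493
gripper_force: 62.5
```

{"op": "drive_tool", "data": {"rows": [[1, 0, 0, 0, 0], [1, 0, 0, 0, 0], [1, 0, 0, 0, 0]]}}

```text
time: 13.3
position: [0.4683, 0.172, 0.1513]
ee_rot: [3.141, -0.0, 1.579]
wrist_force: [-0.6, -0.5, -1.5]
grip_width: 0.0493
gripper_force: 62.5
```

```bash
python3 - <<'E'
from h import *
o=env.get_obs();print(o['time'],o['position'].round(4),o['ee_rot'].round(4),o['grip_width'],o['wrist_force'].round(1))
s=snap('wrist')
for n,lo,hi in[('g',(50,80,40),(80,255,255)),('b',(100,120,40),(125,255,255)),('y',(20,120,80),(35,255,255)),('p',(130,80,40),(160,255,255))]:
    for q in rects(s,lo,hi,.078,2,300):print(n,*q)
print(s['M'][:3,3])
x=s['image'][0:300,230:450];cv2.imwrite('pics/w5.png',cv2.resize(x,None,fx=2,fy=2))
E
```

```text
13.3 [0.4683 0.172  0.1513] [ 3.1411e+00 -4.0000e-04  1.5795e+00] 0.049313175829438075 [-0.6 -0.5 -1.5]
g [465.7 299.3] [50.4 25.9] 0.5 [325.  41.]
b [468.8 230.1] [50.  24.3] 0.5 [321. 173.]
b [466.4 317.5] [48.3  9.6] 0.5 [327.  13.]
y [469.1 204.3] [50.4 24.8] 0.5 [325. 210.]
p [469.1 179.7] [50.2 22.9] 0.5 [325. 254.]
[0.46698092 0.24895009 0.29391708]
```

View pics/w5.png

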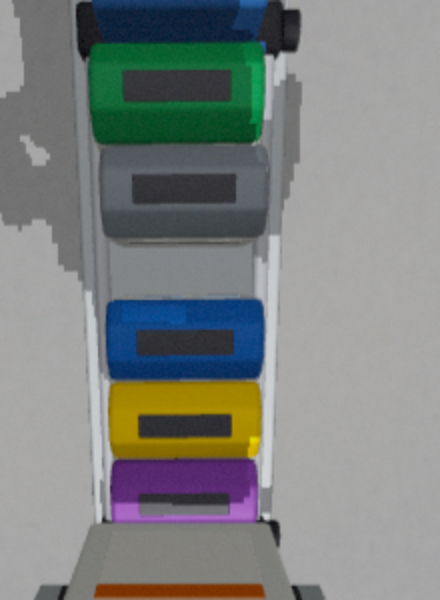

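All cartridges are upright. In the crop, grey's lower edge is at row 238 and blue's upper edge at row 300, so the gap middle is at y ≈ 0.251 after removing the known +1 mm bias. The row yaw is 0.5°, and the tool matches it. Moving above the gap.

{"op": "drive_tool", "data": {"rows": [[1, 1.5, 0, 0, 0], [1, 4, 0, 0, 0], [1, 6.5, 0, 0, 0], [1, 7.9, 0, 0, 0], [1, 7.9, 0, 0, 0]]}}

```text
time: 13.85
position: [0.4667, 0.2548, 0.1507]
ee_rot: [-3.141, -0.001, 1.586]
wrist_force: [-0.9, 0.4, -1.2]
grip_width: 0.0494
gripper_force: 62.5
```

{"op": "drive_tool", "data": {"rows": [[1, 0, 0, 0.8, 0], [1, 0, 0, 1.6, 0], [1, 0, 0, 1.6, 0], [1, 0, 0, 1.6, 0]]}}

```text
time: 14.25
position: [0.4674, 0.2499, 0.1345]
ee_rot: [-3.141, 0.001, 1.578]
wrist_force: [-1.0, -0.1, -1.4]
grip_width: 0.0493
gripper_force: 62.5
```

```bash
python3 - <<'E'
from h import *
o=env.get_obs();print(o['time'],o['position'].round(4),o['ee_rot'].round(4),o['wrist_force'].round(1))
s=snap('wrist')
for q in rects(s,(50,80,40),(80,255,255),.078,2,300):print(*q)
go(.4675,.251,.0498,1.5795)
E
```

```text
14.25 [0.4674 0.2499 0.1345] [-3.1407e+00  8.0000e-04  1.5780e+00] [-1.  -0.1 -1.4]
[465.6 299.8] [50.2 24.9] 0.4 [317. 192.]
move cm [ 0.07 -0.02  8.51] twist -0.001
```

{"op": "drive_tool", "data": {"rows": [[1, 0.1, 0, 0.5, 0], [1, 0.1, 0, 1.2, 0], [1, 0.1, 0, 1.9, 0], [1, 0.1, 0, 2.6, 0], [1, 0.1, 0, 3.2, 0]]}}

```text
time: 14.8
position: [0.4673, 0.2522, 0.1021]
ee_rot: [-3.141, 0.0, 1.58]
wrist_force: [0.6, 0.1, -0.1]
grip_width: 0.0498
gripper_force: 62.6
```

{"op": "drive_tool", "data": {"rows": [[1, 0, 0, 0.4, 0], [1, 0, 0, 0.8, 0], [1, 0, 0, 1.2, 0], [1, 0, 0, 1.6, 0], [1, 0, 0, 2.0, 0]]}}

```text
time: 15.3
position: [0.4677, 0.2523, 0.0828]
ee_rot: [3.141, -0.0, 1.58]
wrist_force: [-0.1, 0.1, -0.3]
grip_width: 0.0493
gripper_force: 62.6
```

{"op": "drive_tool", "data": {"rows": [[1, -0.1, 0, 0.3, 0], [1, -0.1, 0, 0.6, 0], [1, -0.1, 0, 0.9, 0], [1, -0.1, 0, 1.2, 0], [1, -0.1, 0, 1.5, 0]]}}

```text
time: 15.8
position: [0.4676, 0.2511, 0.0678]
ee_rot: [3.142, 0.0, 1.58]
wrist_force: [-0.4, -0.5, 0.1]
grip_width: 0.0488
gripper_force: 62.6
```

{"op": "drive_tool", "data": {"rows": [[1, 0, 0, 0.3, 0], [1, 0, 0, 0.6, 0], [1, 0, 0, 0.9, 0], [1, 0, 0, 1.2, 0], [1, 0, 0, 1.4, 0]]}}

```text
time: 16.3
position: [0.4677, 0.2521, 0.054]
ee_rot: [3.141, -0.001, 1.58]
wrist_force: [0.4, 1.3, 1.5]
grip_width: 0.0493
gripper_force: 62.5
```

```bash
python3 - <<'E'
from h import *
o=env.get_obs();print(o['time'],o['position'].round(4),o['ee_rot'].round(4),o['wrist_force'].round(1))
s=snap('top');cv2.imwrite('pics/t6.png',cv2.resize(s['image'][225:300,170:310],None,fx=4,fy=4,interpolation=2))
w=snap('wrist');cv2.imwrite('pics/w6.png',w['image'])
E
```

```text
16.3 [0.4677 0.2521 0.054 ] [ 3.1409e+00 -1.3000e-03  1.5804e+00] [0.4 1.3 1.5]
```

View pics/w6.png

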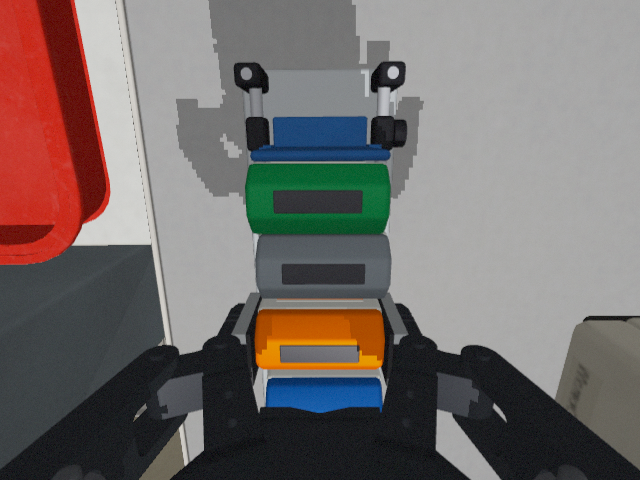

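The orange cartridge is between grey (323,265) and blue (323,395). Everything is upright, with about 4 mm left to go.

{"op": "drive_tool", "data": {"rows": [[1, 0, 0, 0.1, 0], [1, 0, 0, 0.2, 0], [1, 0, 0, 0.3, 0], [1, 0, 0, 0.4, 0], [1, 0, 0, 0.4, 0]]}}

```text
time: 16.9
position: [0.4675, 0.2509, 0.0499]
ee_rot: [-3.141, 0.0, 1.58]
wrist_force: [-0.5, 0.9, 0.4]
grip_width: 0.0492
gripper_force: 62.5
```

{"op": "drive_tool", "data": {"rows": [[1, 0, 0, 0.05, 0], [1, 0, 0, 0.1, 0], [1, 0, 0, 0.1, 0]]}}

```text
time: 17.2
position: [0.4675, 0.251, 0.0499]
ee_rot: [-3.141, -0.0, 1.58]
wrist_force: [-2.0, 0.2, 7.2]
grip_width: 0.0491
gripper_force: 63.6
```

{"op": "drive_tool", "data": {"rows": [[1, 0, 0, 0.1, 0], [1, 0, 0, 0.1, 0]]}}

```text
time: 17.4
position: [0.4675, 0.251, 0.0498]
ee_rot: [-3.141, -0.001, 1.58]
wrist_force: [-3.9, -0.6, 13.2]
grip_width: 0.0496
gripper_force: 64.2
```

{"op": "drive_tool", "data": {"rows": [[1, 0, 0, -0.18, 0], [0.3, 0, 0, -0.18, 0], [0, 0, 0, -0.18, 0], [0, 0, 0, -0.18, 0], [0, 0, 0, -0.18, 0]]}}

```text
time: 17.9
position: [0.4676, 0.251, 0.0499]
ee_rot: [-3.141, 0.0, 1.58]
wrist_force: [-0.1, -0.1, 2.8]
grip_width: 0.0494
gripper_force: 63.0
```

{"op": "drive_tool", "data": {"rows": [[-0.5, 0, 0, 0, 0], [-1, 0, 0, 0, 0], [-1, 0, 0, 0, 0], [-1, 0, 0, 0, 0], [-1, 0, 0, 0, 0]]}}

```text
time: 18.4
position: [0.4675, 0.2511, 0.0497]
ee_rot: [-3.141, 0.0, 1.58]
wrist_force: [0.3, 0.2, -0.3]
grip_width: 0.0854
gripper_force: 0.0
```

{"op": "drive_tool", "data": {"rows": [[-1, 0, 0, -2, 0], [-1, 0, 0, -6, 0], [-1, 0, 0, -10, 0], [-1, 0, 0, -12, 0], [-1, 0, 0, -12, 0]]}}

```text
time: 18.9
position: [0.4702, 0.2522, 0.1736]
ee_rot: [3.135, -0.004, 1.58]
wrist_force: [1.5, -0.8, -0.3]
grip_width: 0.0851
gripper_force: 0.0
```

{"op": "drive_tool", "data": {"rows": [[1, 0, 0, 0, 0], [1, 0, 0, 0, 0], [1, 0, 0, 0, 0], [1, 0, 0, 0, 0]]}}

```text
time: 19.3
position: [0.4669, 0.2509, 0.1687]
ee_rot: [-3.14, 0.001, 1.58]
wrist_force: [-0.2, 0.0, -0.2]
grip_width: 0.0281
gripper_force: 0.0
```

```bash
cat >> h.py <<'E'
def row(s):
    for n,lo,hi in[('g',(50,80,40),(80,255,255)),('o',(5,150,100),(18,255,255)),('b',(100,120,40),(125,255,255)),('y',(20,120,80),(35,255,255)),('p',(130,80,40),(160,255,255))]:
        for q in rects(s,lo,hi,.078,3,300):print(n,*q)
E
python3 - <<'E'
from h import *
o=env.get_obs();print(o['time'],o['position'].round(4),o['ee_rot'].round(4),o['wrist_force'].round(1),o['grip_width'])
w=snap('wrist');cv2.imwrite('pics/w7.png',w['image']);row(w)
E
```

```text
19.3 [0.4669 0.2509 0.1687] [-3.1398e+00  1.4000e-03  1.5798e+00] [-0.2  0.  -0.2] 0.02809267218198615
g [465.8 303.6] [49.9 24.5] 0.5 [326. 181.]
o [466.8 251.7] [49.9 25.6] 0.5 [315. 236.]
b [652.8 350.6] [ 37.9 127.8] 106.6 [597. 107.]
b [468.6 225.7] [49.9 24.8] 0.6 [324. 281.]
b [466.1 329.4] [49.  15.3] 0.5 [318. 140.]
y [467.4 192.2] [45.7 25. ] 0.6 [327. 317.]
p [469.2 165.9] [50.3 25.6] 0.6 [334. 350.]
```

View pics/w7.png

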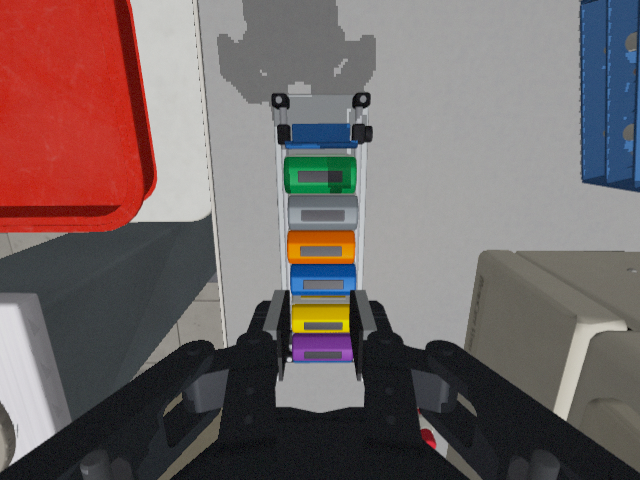

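All six are upright. Green is at (320,175), grey (322,213), orange (321,247), blue (323,280), yellow (320,320) and purple (322,350). There is a small gap between blue and yellow, and the left bookend plate is at row 145. I'm moving behind the left bookend with the gripper shut.

{"op": "drive_tool", "data": {"rows": [[1, 2, 0, 0, 0], [1, 5.5, 0, 0, 0], [1, 9, 0, 0, 0], [1, 11, 0, 0, 0], [1, 11, 0, 0, 0]]}}

```text
time: 19.85
position: [0.4641, 0.3678, 0.1688]
ee_rot: [-3.14, -0.003, 1.588]
wrist_force: [0.1, -0.1, -0.1]
grip_width: -0.0002
gripper_force: 0.0
```

{"op": "drive_tool", "data": {"rows": [[1, 0, 0, 0, 0], [1, 0, 0, 0, 0], [1, 0, 0, 0, 0]]}}

```text
time: 20.15
position: [0.4671, 0.3598, 0.17]
ee_rot: [3.141, 0.0, 1.577]
wrist_force: [0.0, -0.5, 0.7]
grip_width: -0.0001
gripper_force: 0.0
```

```bash
python3 - <<'E'
from h import *
o=env.get_obs();print(o['time'],o['position'].round(4),o['ee_rot'].round(4),o['wrist_force'].round(1),o['grip_width'])
w=snap('wrist');cv2.imwrite('pics/w8.png',w['image']);row(w)
go(.467,.362,.034)
E
```

```text
20.15 [0.4671 0.3598 0.17  ] [3.1414e+00 4.0000e-04 1.5775e+00] [ 0.  -0.5  0.7] -0.0001001641250164112
b [668.4 369.6] [ 63.  151.6] 106.5 [592. 242.]
b [466.1 342.5] [48.4 38.3] 0.4 [322. 276.]
move cm [ 2.10e-01 -1.00e-02  1.36e+01] twist 0
```

View pics/w8.png

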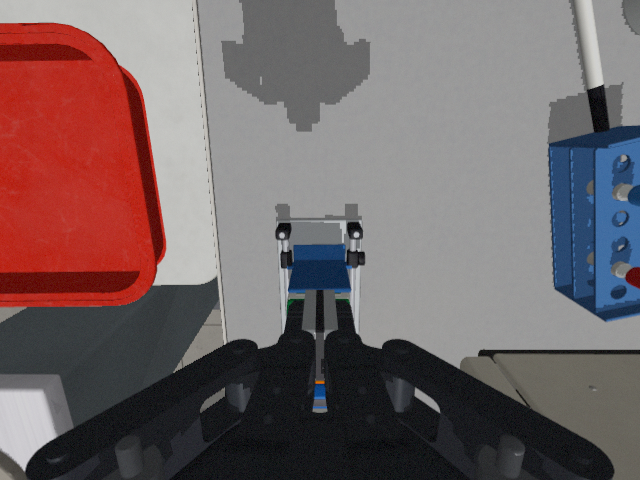

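The left bookend's plate is at (320,277) with its foot at (320,253). The finger tips are behind it and between the knobs at (288,258) and (357,258). Going down.

{"op": "drive_tool", "data": {"rows": [[1, 0.2, 0, 3.5, 0], [1, 0.2, 0, 7.5, 0], [1, 0.2, 0, 11, 0], [1, 0.2, 0, 13, 0], [1, 0.2, 0, 13.6, 0]]}}

```text
time: 20.7
position: [0.4648, 0.3612, 0.0312]
ee_rot: [-3.137, 0.004, 1.578]
wrist_force: [-0.2, -0.3, 0.3]
grip_width: -0.0
gripper_force: 0.0
```

{"op": "drive_tool", "data": {"rows": [[1, 0, 0, 0, 0], [1, 0, 0, 0, 0], [1, -0.5, 0, 0, 0], [1, -1, 0, 0, 0], [1, -1.4, 0, 0, 0]]}}

```text
time: 21.2
position: [0.4673, 0.3486, 0.0347]
ee_rot: [3.14, -0.001, 1.579]
wrist_force: [-0.3, -0.5, 0.3]
grip_width: 0.0002
gripper_force: 0.0
```

{"op": "drive_tool", "data": {"rows": [[1, -0.2, 0, 0, 0], [1, -0.4, 0, 0, 0], [1, -0.6, 0, 0, 0], [1, -0.6, 0, 0, 0]]}}

```text
time: 21.6
position: [0.4667, 0.3429, 0.0338]
ee_rot: [-3.142, 0.0, 1.58]
wrist_force: [-1.0, -1.4, -0.4]
grip_width: -0.0
gripper_force: 0.0
```

{"op": "drive_tool", "data": {"rows": [[1, -0.1, 0, 0, 0], [1, -0.2, 0, 0, 0], [1, -0.3, 0, 0, 0]]}}

```text
time: 21.9
position: [0.4667, 0.3402, 0.0337]
ee_rot: [-3.142, 0.0, 1.58]
wrist_force: [0.3, 0.1, 0.8]
grip_width: -0.0
gripper_force: 0.0
```

{"op": "drive_tool", "data": {"rows": [[1, -0.1, 0, 0, 0], [1, -0.2, 0, 0, 0], [1, -0.3, 0, 0, 0]]}}

```text
time: 22.2
position: [0.4668, 0.338, 0.0339]
ee_rot: [3.141, -0.001, 1.58]
wrist_force: [0.4, 1.4, 0.2]
grip_width: -0.0
gripper_force: 0.0
```

{"op": "drive_tool", "data": {"rows": [[1, -0.1, 0, 0, 0], [1, -0.2, 0, 0, 0], [1, -0.2, 0, 0, 0]]}}

```text
time: 22.5
position: [0.4668, 0.3352, 0.0338]
ee_rot: [-3.142, -0.0, 1.58]
wrist_force: [0.1, 1.9, 0.4]
grip_width: 0.0002
gripper_force: 0.0
```

{"op": "drive_tool", "data": {"rows": [[1, -0.1, 0, 0, 0], [1, -0.2, 0, 0, 0], [1, -0.2, 0, 0, 0]]}}

```text
time: 22.8
position: [0.4668, 0.3333, 0.0339]
ee_rot: [3.142, -0.0, 1.58]
wrist_force: [0.1, 1.3, -0.1]
grip_width: -0.0001
gripper_force: 0.0
```

{"op": "drive_tool", "data": {"rows": [[1, -0.1, 0, 0, 0], [1, -0.2, 0, 0, 0], [1, -0.2, 0, 0, 0]]}}

```text
time: 23.1
position: [0.4668, 0.3324, 0.034]
ee_rot: [3.141, -0.002, 1.581]
wrist_force: [-0.8, 4.5, -1.2]
grip_width: -0.0003
gripper_force: 0.0
```

{"op": "drive_tool", "data": {"rows": [[1, -0.05, 0, 0, 0], [1, -0.1, 0, 0, 0], [1, -0.1, 0, 0, 0]]}}

```text
time: 23.4
position: [0.4668, 0.3305, 0.0339]
ee_rot: [3.141, -0.001, 1.58]
wrist_force: [0.1, 5.2, -0.7]
grip_width: -0.0001
gripper_force: 0.0
```

{"op": "drive_tool", "data": {"rows": [[1, -0.05, 0, 0, 0], [1, -0.1, 0, 0, 0], [1, -0.1, 0, 0, 0]]}}

```text
time: 23.7
position: [0.4668, 0.3292, 0.0339]
ee_rot: [3.142, -0.0, 1.58]
wrist_force: [0.2, 4.1, 0.6]
grip_width: 0.0002
gripper_force: 0.0
```

The row resists at about 4–5 N, so the left side is snug. Backing off, rising, and going to the right end.

{"op": "drive_tool", "data": {"rows": [[1, 0.8, 0, 0, 0], [1, 1.5, 0, 0, 0], [1, 1.5, 0, -4, 0], [1, 1.5, 0, -8, 0], [1, 1.5, 0, -12, 0]]}}

```text
time: 24.2
position: [0.4665, 0.3427, 0.1545]
ee_rot: [-3.14, 0.003, 1.579]
wrist_force: [0.7, 0.3, 0.1]
grip_width: -0.0001
gripper_force: 0.0
```

{"op": "drive_tool", "data": {"rows": [[1, 0, 0, -1.5, 0], [1, -4, 0, -1.5, 0], [1, -8.5, 0, -1.5, 0], [1, -13, 0, -1.5, 0], [1, -17, 0, -1.5, 0]]}}

```text
time: 24.7
position: [0.4678, 0.1706, 0.1686]
ee_rot: [-3.141, 0.003, 1.578]
wrist_force: [0.9, -0.7, -0.2]
grip_width: -0.0001
gripper_force: 0.0
```

{"op": "drive_tool", "data": {"rows": [[1, -3, 0, 0, 0], [1, -5.5, 0, 0, 0], [1, -7.5, 0, 0, 0], [1, -7.5, 0, 0, 0]]}}

```text
time: 25.1
position: [0.4687, 0.0944, 0.1688]
ee_rot: [-3.141, 0.003, 1.572]
wrist_force: [-0.0, -0.0, -0.4]
grip_width: -0.0002
gripper_force: 0.0
```

{"op": "drive_tool", "data": {"rows": [[1, 0, 0, 0, 0], [1, 0, 0, 0, 0], [1, 0, 0, 0, 0]]}}

```text
time: 25.4
position: [0.4687, 0.1007, 0.1686]
ee_rot: [-3.141, 0.0, 1.582]
wrist_force: [0.3, -0.0, 0.4]
grip_width: 0.0001
gripper_force: 0.0
```

```bash
python3 - <<'E'
from h import *
o=env.get_obs();print(o['time'],o['position'].round(4),o['ee_rot'].round(4),o['wrist_force'].round(1),o['grip_width'])
w=snap('wrist');cv2.imwrite('pics/w9.png',w['image']);row(w)
E
```

```text
25.4 [0.4687 0.1007 0.1686] [-3.1411  0.      1.5825] [ 0.3 -0.   0.4] 5.634020699764061e-05
o [467.2 245.7] [50.  22.1] 0.6 [317.  35.]
b [469.1 221.5] [50.1 24.9] 1.3 [330.  66.]
b [468.7 148.4] [10.1 49.3] 178.2 [313. 181.]
y [469.5 191.7] [50.3 24.6] 0.6 [326. 115.]
p [469.3 165.3] [50.  24.4] 0.7 [321. 158.]
```

View pics/w9.png

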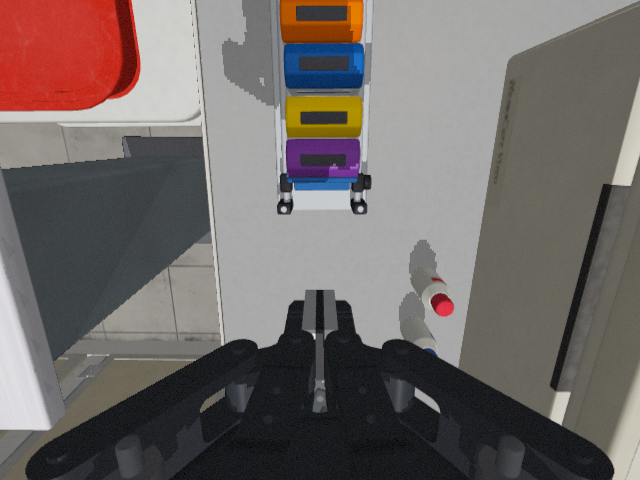

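Row seen from the right: orange (321,18), blue (324,65), yellow (324,117), purple (323,158), all upright. A gap of about 4 mm remains between blue and yellow. The right bookend is at (322,185). Going down behind it and pushing in.

{"op": "drive_tool", "data": {"rows": [[1, 0, 0, 3.5, 0], [1, 0, 0, 7.5, 0], [1, 0, 0, 11, 0], [1, 0, 0, 13, 0], [1, 0, 0, 13.5, 0]]}}

```text
time: 25.95
position: [0.4665, 0.0995, 0.0313]
ee_rot: [-3.136, 0.002, 1.581]
wrist_force: [0.5, 0.5, 1.3]
grip_width: -0.0002
gripper_force: 0.0
```

{"op": "drive_tool", "data": {"rows": [[1, 0, 0, 0, 0], [1, 0, 0, 0, 0], [1, 0.8, 0, 0, 0], [1, 1.6, 0, 0, 0], [1, 2.2, 0, 0, 0]]}}

```text
time: 26.45
position: [0.4692, 0.123, 0.0345]
ee_rot: [3.14, -0.001, 1.581]
wrist_force: [0.1, 0.2, 0.1]
grip_width: 0.0002
gripper_force: 0.0
```

{"op": "drive_tool", "data": {"rows": [[1, 0.2, 0, 0, 0], [1, 0.4, 0, 0, 0], [1, 0.6, 0, 0, 0], [1, 0.6, 0, 0, 0]]}}

```text
time: 26.85
position: [0.4686, 0.1274, 0.0338]
ee_rot: [-3.142, -0.0, 1.58]
wrist_force: [-0.4, -0.0, 0.9]
grip_width: -0.0002
gripper_force: 0.0
```

{"op": "drive_tool", "data": {"rows": [[1, 0.1, 0, 0, 0], [1, 0.2, 0, 0, 0], [1, 0.3, 0, 0, 0], [1, 0.3, 0, 0, 0]]}}

```text
time: 27.25
position: [0.4686, 0.1303, 0.0338]
ee_rot: [-3.142, -0.0, 1.58]
wrist_force: [0.1, 0.9, -0.5]
grip_width: -0.0
gripper_force: 0.0
```

{"op": "drive_tool", "data": {"rows": [[1, 0.1, 0, 0, 0], [1, 0.2, 0, 0, 0], [1, 0.2, 0, 0, 0]]}}

```text
time: 27.55
position: [0.4686, 0.1324, 0.0338]
ee_rot: [3.142, -0.0, 1.58]
wrist_force: [1.1, 0.0, -1.0]
grip_width: 0.0002
gripper_force: 0.0
```

{"op": "drive_tool", "data": {"rows": [[1, 0.1, 0, 0, 0], [1, 0.2, 0, 0, 0], [1, 0.2, 0, 0, 0]]}}

```text
time: 27.85
position: [0.4686, 0.1344, 0.0338]
ee_rot: [3.142, -0.0, 1.58]
wrist_force: [-0.1, -0.1, -0.4]
grip_width: -0.0001
gripper_force: 0.0
```

{"op": "drive_tool", "data": {"rows": [[1, 0.1, 0, 0, 0], [1, 0.2, 0, 0, 0], [1, 0.2, 0, 0, 0]]}}

```text
time: 28.15
position: [0.4686, 0.1356, 0.0338]
ee_rot: [-3.141, 0.001, 1.58]
wrist_force: [0.0, -1.3, -0.2]
grip_width: -0.0001
gripper_force: 0.0
```

{"op": "drive_tool", "data": {"rows": [[1, 0.1, 0, 0, 0], [1, 0.2, 0, 0, 0], [1, 0.2, 0, 0, 0]]}}

```text
time: 28.45
position: [0.4686, 0.1384, 0.0338]
ee_rot: [3.142, -0.0, 1.58]
wrist_force: [0.3, -1.5, 0.5]
grip_width: 0.0004
gripper_force: 0.0
```

{"op": "drive_tool", "data": {"rows": [[1, 0.05, 0, 0, 0], [1, 0.1, 0, 0, 0], [1, 0.1, 0, 0, 0]]}}

```text
time: 28.75
position: [0.4686, 0.1391, 0.0338]
ee_rot: [-3.142, 0.0, 1.58]
wrist_force: [0.4, -2.2, 0.1]
grip_width: -0.0003
gripper_force: 0.0
```

{"op": "drive_tool", "data": {"rows": [[1, 0.05, 0, 0, 0], [1, 0.1, 0, 0, 0], [1, 0.1, 0, 0, 0]]}}

```text
time: 29.05
position: [0.4685, 0.1395, 0.0338]
ee_rot: [-3.141, 0.001, 1.579]
wrist_force: [-0.4, -3.3, 0.0]
grip_width: 0.0001
gripper_force: 0.0
```

{"op": "drive_tool", "data": {"rows": [[1, 0.05, 0, 0, 0], [1, 0.1, 0, 0, 0], [1, 0.1, 0, 0, 0]]}}

```text
time: 29.35
position: [0.4686, 0.1398, 0.0338]
ee_rot: [-3.141, 0.002, 1.579]
wrist_force: [-0.0, -6.0, 0.9]
grip_width: 0.0001
gripper_force: 0.0
```

{"op": "drive_tool", "data": {"rows": [[1, 0.05, 0, 0, 0], [1, 0.1, 0, 0, 0], [1, 0.1, 0, 0, 0]]}}

```text
time: 29.65
position: [0.4686, 0.1407, 0.0337]
ee_rot: [-3.141, 0.002, 1.579]
wrist_force: [0.1, -5.7, 0.2]
grip_width: 0.0004
gripper_force: 0.0
```

{"op": "drive_tool", "data": {"rows": [[1, 0.05, 0, 0, 0], [1, 0.1, 0, 0, 0], [1, 0.1, 0, 0, 0]]}}

```text
time: 29.95
position: [0.4685, 0.1416, 0.0337]
ee_rot: [-3.141, 0.002, 1.579]
wrist_force: [-0.0, -6.2, 0.2]
grip_width: 0.0002
gripper_force: 0.0
```

{"op": "drive_tool", "data": {"rows": [[1, 0.05, 0, 0, 0], [1, 0.1, 0, 0, 0], [1, 0.1, 0, 0, 0]]}}

```text
time: 30.25
position: [0.4685, 0.1426, 0.0337]
ee_rot: [-3.141, 0.002, 1.579]
wrist_force: [-0.6, -4.9, 0.9]
grip_width: 0.0001
gripper_force: 0.0
```

```bash
python3 - <<'E'
from h import *
w=snap('wrist');row(w)
s=snap('top');cv2.imwrite('pics/t10.png',cv2.resize(s['image'][235:290,175:300],None,fx=6,fy=6,interpolation=2))
E
```

```text
o [467.3 245.3] [52.2 15.4] 0.4 [315.  42.]
b [469.2 225. ] [52.2 24.9] 0.4 [327. 116.]
b [468.9 158.9] [47.8  2.3] 0.5 [322. 329.]
y [469.5 199. ] [52.3 25.3] 0.5 [320. 205.]
p [469.4 173.1] [52.2 26.1] 0.9 [326. 293.]
```

{"op": "drive_tool", "data": {"rows": [[1, 0.05, 0, 0, 0], [1, 0.1, 0, 0, 0], [1, 0.1, 0, 0, 0]]}}

```text
time: 30.65
position: [0.4685, 0.1436, 0.0337]
ee_rot: [-3.141, 0.002, 1.579]
wrist_force: [0.1, -6.0, 1.0]
grip_width: -0.0001
gripper_force: 0.0
```

{"op": "drive_tool", "data": {"rows": [[1, 0.05, 0, 0, 0], [1, 0.1, 0, 0, 0], [1, 0.1, 0, 0, 0]]}}

```text
time: 30.95
position: [0.4685, 0.1446, 0.0337]
ee_rot: [-3.141, 0.002, 1.579]
wrist_force: [-0.4, -6.1, 0.3]
grip_width: 0.0001
gripper_force: 0.0
```

{"op": "drive_tool", "data": {"rows": [[1, -0.8, 0, 0, 0], [1, -1.5, 0, 0, 0], [1, -1.5, 0, -4, 0], [1, -1.5, 0, -8, 0], [1, -1.5, 0, -12, 0]]}}

```text
time: 31.45
position: [0.4683, 0.1316, 0.1551]
ee_rot: [-3.141, -0.001, 1.58]
wrist_force: [0.9, 0.5, -0.7]
grip_width: 0.0002
gripper_force: 0.0
```

{"op": "drive_tool", "data": {"rows": [[1, 1, 0, -3, 0], [1, 3, 0, -6, 0], [1, 5, 0, -6, 0], [1, 5, 0, -6, 0], [1, 5, 0, -6, 0]]}}

```text
time: 31.95
position: [0.4675, 0.1811, 0.2133]
ee_rot: [-3.14, 0.001, 1.581]
wrist_force: [-0.7, -0.3, -0.1]
grip_width: 0.0001
gripper_force: 0.0
```

{"op": "drive_tool", "data": {"rows": [[1, 0, 0, 0, 0], [1, 0, 0, 0, 0], [1, 0, 0, 0, 0]]}}

```text
time: 32.25
position: [0.4681, 0.1801, 0.2134]
ee_rot: [-3.141, 0.001, 1.578]
wrist_force: [-0.2, -0.5, -0.8]
grip_width: 0.0
gripper_force: 0.0
```

```bash
python3 - <<'E'
from h import *
o=env.get_obs();print(o['time'],o['position'].round(4))
w=snap('wrist');row(w);cv2.imwrite('pics/w11.png',w['image'])
x=w['image'][0:250,220:430];cv2.imwrite('pics/w11c.png',cv2.resize(x,None,fx=2.4,fy=2.4,interpolation=2))
E
```

```text
32.25 [0.4681 0.1801 0.2134]
g [465.7 304.5] [50.2 25.2] 0.4 [312.  69.]
o [467.1 252.8] [49.8 24.6] 0.4 [321. 141.]
b [674.5 323. ] [56.4 75.3] 104.3 [607.  55.]
b [469.  226.8] [49.8 24.4] 0.4 [320. 178.]
y [469.1 201.1] [49.6 25.6] 1.7 [327. 204.]
p [469.1 175.2] [50.1 25.4] 0.4 [319. 237.]
```

View pics/w11c.png

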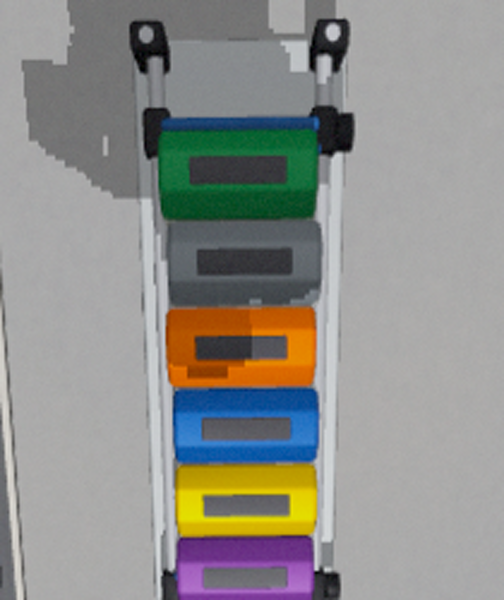

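All six stand upright at a 26 mm pitch, from green (240,175) to purple (245,570) in the crop, tight against both bookends. The gripper is clear of everything, so I'm handing in.

```bash
python3 -c "
from h import *
print(close_job())"
```

```text
the job is handed in; nothing more can be done
None
```

The job is handed in: the orange cartridge was regripped by its narrow ends and pushed down to the rack floor. Both blue bookends were slid in, so all six cartridges stand upright and snug at a pitch of about 26 mm, and the other things on the bench were never approached; the run took about 32 s.

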